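# Put a sample tin away in the chest with the folding lid stay

## Robot

A 7-joint arm with a two-finger parallel gripper is mounted at the origin on the work surface. World frame = base frame: x ahead of the robot, y to its left, z up, the work surface at z = 0. Lengths are in m, angles in rad, forces in N, time in s.
With the tool pointing down it reaches from about 0.425 to 0.925 m from the base axis. Payload 6.8 kg.
Tool frame: the origin (TCP) lies on the centre line of the jaws, within the pads' length; the fingertips stand 14 mm ahead of it and the grasp point (between the pads) lies 5 mm behind it (r.nose_length is the distance from the TCP to the fingertips, in m); z points along the fingers, y is the direction in which the jaws open and shut (so a half turn about z gives the same grasp; the last joint's range is limited). The gripper opens to 85 mm and grips with 20 to 120 N. Pads are 22 mm wide; open, the fingers measure 114 mm over their backs; the gripper's body (76 mm by 85 mm) begins 54 mm behind the grasp point. The pads swing forward as they close: fully open they stand 13 mm farther back than shut.
Start: joints at [-0.108, 0.477, 0.022, 1.555, -0.011, 1.109, -0.083], TCP at [0.675, 0, 0.245] pointing down, gripper open.
Joint ranges: [-2.96, 2.96], [-0.34, 2.1], [-1.41, 1.46], [0.24, 2.44], [-1.37, 4.51], [0.17, 1.92], [-2.96, 2.96]. Speed limits (rad/s): [2.39, 2.39, 3.14, 3.14, 3.14, 3.14, 3.14].

## Interface

Orientations are given as a rotation vector (axis times angle).
In Python, from bench import r, imaging, look_for, outline_of gives the robot as it stands. The module is installed in compiled form; this text tells all that it offers.
- The arm moves only by the tool carry_out, never from a script. Its arguments are lists of equal length, an entry for each row: "offset": the shift along the tool's x, y, z as a fraction of full scale, a list of three; "turn": the turn, a rotation vector about the tool's x, y, z as a fraction of full scale, a list of three. A call has 1 to 8 rows; each row is the pose to reach, as a shift and turn from the pose commanded when the call began, along the tool's axes at that moment; what a row does not reach only later rows make up. Full scale, the value 1, is 0.5 m for a shift and 1.5 rad for a turn. A row lasts 1/10 s, in which the tool goes at most 50 mm and 8.59 degrees, less where a joint would pass 70% of its speed; a pose out of reach is approached as far as the arm can. A call with a number of a shift or a turn outside -1 to 1 is refused whole. A call with a gripper value outside its range is refused whole. "hand" is the closure, from 0 (fully open) to 1 (shut), set as the call begins (left out, the last holds). The fingers move at their own pace and stop on an object; "force" is the grip in N (left out, the last holds). Time passes only in rows, so rows that repeat a pose let the fingers close. It gives the time, the measured TCP pose, the force and the opening at its end, in the units of the state.
- r.get_obs(): the state, without advancing time (a new reading comes with each control period).
- imaging.grab_frame(name): name is "scene" or "side" or "wrist"; returns a dict with "pixels" (400x640x3 uint8, red, green, blue), "fx", "fy", "cx", "cy" (pixels), "R" (3x3) and "t" (3): a world point X has camera coordinates R X + t. Camera axes: x right, y down, z forward; pixel columns grow to the right and rows downward; lengths in m; the calibration is good to about 2 mm. A picture is of the moment at which its call begins. There is no depth.
- r.hand_in(): hands the job in, once; it reports no verdict.
Trained networks look in the newest picture that a camera, given by its name, has taken for a name from the list of things; names that differ only in an ending like _2 or _b are one class to them, and where a whole thing is asked for, a point or a joint stands for the part that bears it (a point fixed in the world has none). Each returns a list of dicts, best first, with "score" (0 to 1); they miss things now and then, are a little off and sometimes report something else, mostly with a low value. They report only what shows in the picture. A call takes as long as a camera call. They do not tell look-alikes from the thing itself.
- look_for(query, camera): "xyz" ([x, y, z] in m, in the coordinates of the camera as it stood for that picture, good to about 4 mm: the middle of the surface that is visible of it).
- outline_of(query, camera): "region" (400x640 bool, what is visible of it).
The state is a dict: "clock": time; "joints": joint angles; "qvel": joint speeds; "tau": joint torques, N m; "tcp_pos": TCP position; "orientation": TCP orientation; "contact_force": force on the tool from outside, world axes, zero at the start; "moment": the same for the moment, N m; "grip_width": finger opening in m.
Only numpy, scipy, OpenCV 4.12 (cv2) and the standard library are available. Lean on these libraries where they do the work, as an engineer would, in place of code of your own. Each camera call takes 0.05 s, during which the arm holds its last target. There are 200 camera calls.

## Task

Put the sample tin that stands on the table away in the chest. Raise the chest's lid until its folding stay locks and the lid stands on it by itself, set the tin down upright in the empty middle compartment, then break the stay at its elbow and lower the lid gently until it is fully shut. Do not haul on the stay once it is taut or squeeze or force its links, do not let the lid or the tin drop, and leave the other things where they are.

Things in the scene. Friction and masses are not known exactly. Their poses are not given: they have to be found in the camera images.
- chest: black sheet-steel chest fixed to the table, 195 mm deep (x), 300 wide (y), 115 high, walls and floor 4 mm. Origin: centre of its underside; x from front (handle) to back (hinge), y to its left, z up. Two plywood partitions, 50 mm high, 5 thick, run front to back at y = -52 and +52 mm: the right compartment holds a tin, the middle one is empty, the left one must stay free: the stay folds down there
- free_cell (a point): point on the floor of the empty middle compartment (99 mm wide, 187 mm front to back), 25 mm in front of its middle, 4 mm above the table; with the lid up there is most room here for a gripper from above
- lid (a joint): the lid's hinge, rad: 0 shut, grows as it opens. Lid 305 x 200 x 22 mm, 0.55 to 0.85 kg. The stay comes taut and locks somewhere from 1.27 to 1.49 rad, as its foot happens to be set: felt at the handle as a sudden stiff resistance along the handle's travel. The hinge is stiff (0.35 N m): with the stay broken the lid stays up by itself above about 1.05 rad; lower down it can fall
- lid_handle (a point): middle of the handle bar on the lid's front: round steel bar, 10 mm thick, parallel to the hinge, 110 mm between its two legs, 29 mm clear of the lid's front face. It moves on a circle about the hinge line, 232 mm in front of it and 11 mm above it when shut, and turns between finger pads that close on it from front and back; pads opened to about 26 mm fit round it when shut
- lid_hinge (a point): middle of the hinge line (parallel to the chest's y), at the top of the back wall: x = +97.5 mm, z = 115 mm in the chest's frame
- stay_up (a joint): elbow joint of the folding stay, rad: -0.15 to 0.15 folded (lid shut), 2.35 with the links in line, 2.49 locked against its stop, the elbow then 6 mm past the straight line, up and to the front. A weak spring pushes it there once the stay is straight; a hard pull on the lid holds the links straight: ease the lid back a little and the elbow snaps on to its stop
- elbow (a point): axis of the stay's elbow: a round knuckle 18 mm thick, 24 mm long (along the chest's y), 112 mm left of the chest's middle; locked, it is about 40 mm above the rim and 90 mm in front of the hinge. To break the stay press it down and towards the hinge with closed fingertips: it gives at 3 to 6 N; pressed on 25 mm it stays broken, the lid a few degrees lower; after only 10 mm it springs back
- stay_low: lower link of the stay (carries the upper); both flat steel, 14 x 3 mm, 86 mm between pivots. Origin: its lower pivot, whose foot is clamped by a screw in a slot on the chest's left wall, 15 mm below the rim. About 14 N at the handle against the taut stay, or down on the locked lid, drags the foot along: it must not shift 1.5 mm. Pressing or squeezing the links with over 20 N bends them
- tin_centre (a point): the sample tin to be put away: plain round aluminium tin, 56 mm in diameter, 84 mm high, 0.24 kg, standing on the table. The point is its centre, 42 mm above its underside; z is its axis
- stored_tin_centre (a point): a like tin that already stands in the chest's right compartment; the point is its centre, 42 mm above its underside. Leave it (within 20 mm)
- bowl: white cupping bowl, 92 mm across, 58 mm high; origin at the centre of its underside. Leave it (within 20 mm)
- jar: amber glass jar with a steel cap, 72 mm in diameter, 115 mm high; origin at the centre of its underside. Leave it (within 20 mm)
Not all that is in view belongs to the job. Leave any pink or yellow look-alike of the part that bears tin_centre alone.

How it is judged:
On the way, in this order (a step that is already met when the one before it is completed fails the run):
1. the lid stands by itself on the locked stay, let go (value of joint stay_up above 2.42 rad and contact force between the fingers and chest below 0.2 N), for 0.3 s.
2. the tin stands upright in the middle compartment, let go, with the lid still on its locked stay (value of joint stay_up above 2.42 rad and z of tin_centre in the frame of chest below 0.052 m and y of tin_centre in the frame of chest between -0.03 and 0.03 m and x of tin_centre in the frame of chest between -0.09 and 0.09 m and angle between tin_centre's own z axis and vertical below 0.1 rad and contact force between the fingers and tin below 0.1 N), for 0.2 s.
At the end, for the whole second after the job is handed in: The lid is fully shut (within 0.03 rad); the tin stands upright (within 0.1 rad) and at rest on the floor of the chest's middle compartment; the other tin, the bowl and the jar are where they were (value of joint lid below 0.03 rad and z of tin_centre in the frame of chest below 0.052 m and y of tin_centre in the frame of chest between -0.03 and 0.03 m and x of tin_centre in the frame of chest between -0.09 and 0.09 m and angle between tin_centre's own z axis and vertical below 0.1 rad and linear speed of tin below 0.02 m/s and distance of each of stored_tin_centre, bowl, jar from where it was at the start of the episode below 0.02 m); the robot touches nothing.
It fails at once if the stay is hauled or loaded so hard that its foot slips along the slot (distance of stay_low from where it was at the start of the episode above 0.0015 m).
It fails at once if the stay's links are pressed or squeezed hard (contact force between the fingers and stay_low above 20 N).
It fails at once if the lid drops (velocity of joint lid below -2 rad/s).
It fails at once if the tin is dropped (contact force between the fingers and tin below 0.1 N and linear speed of tin above 0.4 m/s).
It fails at once if another thing is disturbed (distance of any of stored_tin_centre, bowl, jar from where it was at the start of the episode above 0.02 m).
It also fails if it takes over 72 s, if anything falls off the work surface, if the arm or the gripper's body presses on something with over 40 N, if the wrist force passes 120 N, or if a joint passes its speed limit or range.

## Working session

There is one attempt and no reset: what is moved stays moved. The work goes in short steps, Python scripts to look and compute and a tool call to move; the robot and the scene stay as the last step left them, time stands still between calls to the robot, and variables do not carry over. Pictures are saved under pics/ and viewed, about 8 in all and at most 12, crops included, and the job is handed in when it is done.

Besides the shell and the picture viewer there is one more tool, called after "Call:" as name(argument=value, ...) on one line, values as JSON. carry_out: Moves the arm, as the interface text tells. Shift numbers are shares of 0.5 m and turn numbers shares of 1.5 rad, none past 1 either way. Its arguments: {"type":"object","properties":{"offset":{"type":"array","items":{"type":"array","items":{"type":"number","minimum":-1,"maximum":1}}},"turn":{"type":"array","items":{"type":"array","items":{"type":"number","minimum":-1,"maximum":1}}},"hand":{"type":"number"},"force":{"type":"number"}},"required":["offset","turn"]}

```bash
mkdir -p pics; cat > h.py <<'E'
from bench import r, imaging, look_for, outline_of
import numpy as np, cv2
from scipy.spatial.transform import Rotation as Ro
def world(f,p): return f["R"].T@(np.array(p)-f["t"])
def proj(f,X):
    c=f["R"]@np.array(X)+f["t"]; return f["fx"]*c[0]/c[2]+f["cx"], f["fy"]*c[1]/c[2]+f["cy"]
def ray_z(f,u,v,z):
    R=np.array(f["R"]); o=-R.T@f["t"]; d=R.T@np.array([(u-f["cx"])/f["fx"],(v-f["cy"])/f["fy"],1]); return o+d*(z-o[2])/d[2]
def find(f,cam,names):
    for n in names:
        for d in look_for(n,cam)[:3]:
            if d["score"]>.2:
                w=world(f,d["xyz"]); print(cam,n,round(d["score"],2),w.round(3),np.round(proj(f,w)))
def save(f,n,crop=None,k=1):
    p=f["pixels"][:,:,::-1]
    if crop: a,b,c,d=crop; p=p[b:d,a:c]
    if k!=1: p=cv2.resize(p,None,fx=k,fy=k,interpolation=cv2.INTER_CUBIC)
    cv2.imwrite("pics/"+n,p)
E
python3 - <<'E'
from h import *
o=r.get_obs(); print({k:np.round(v,3) for k,v in o.items()}, r.nose_length)
fs={}
for c in("scene","side"):
    f=imaging.grab_frame(c); fs[c]=f
    print(c,(-np.array(f["R"]).T@f["t"]).round(3))
    find(f,c,["chest","lid","lid_handle","lid_hinge","tin_centre","bowl","jar","free_cell","stored_tin_centre"])
cv2.imwrite("pics/a.png",cv2.resize(np.vstack([fs[c]["pixels"] for c in fs])[:,:,::-1],(480,600)) if 0 else fs["scene"]["pixels"][:,:,::-1])
save(fs["side"],"b.png")
E
```

```text
{'clock': np.float64(0.0), 'joints': array([-0.108,  0.478,  0.022,  1.556, -0.012,  1.109, -0.083]), 'qvel': array([ 0.002,  0.001,  0.002, -0.001,  0.001,  0.001,  0.001]), 'tau': array([-1.0000e-03, -5.9644e+01,  1.6080e+00, -2.8119e+01,  1.2000e-02,
        9.0000e-03,  0.0000e+00]), 'tcp_pos': array([0.674, 0.   , 0.244]), 'orientation': array([-2.221e+00, -2.221e+00,  2.000e-03]), 'contact_force': array([-0.025, -0.728,  0.758]), 'moment': array([ 0.02 , -0.036, -0.018]), 'grip_width': np.float64(0.085)} 0.014
scene [1.509 0.667 1.062]
scene chest 0.91 [0.685 0.002 0.134] [301. 229.]
scene lid 0.79 [ 0.641 -0.008  0.136] [308. 219.]
scene lid_handle 0.69 [ 0.638 -0.011  0.135] [307. 218.]
scene lid_hinge 0.55 [ 0.64  -0.01   0.141] [307. 217.]
scene tin_centre 0.86 [ 0.453 -0.336  0.055] [264. 173.]
scene tin_centre 0.57 [ 0.486 -0.43   0.056] [237. 169.]
scene tin_centre 0.48 [ 0.428 -0.254  0.08 ] [287. 171.]
scene bowl 0.79 [0.456 0.312 0.036] [436. 251.]
scene jar 0.74 [ 0.697 -0.341  0.08 ] [212. 203.]
scene free_cell 0.96 [0.684 0.002 0.139] [301. 228.]
side [1.251 0.085 0.759]
side chest 0.73 [ 0.69  -0.013  0.135] [322. 233.]
side lid 0.72 [ 0.646 -0.031  0.136] [317. 217.]
side lid_handle 0.64 [ 0.648 -0.027  0.137] [319. 218.]
side lid_handle 0.46 [ 0.692 -0.014  0.136] [322. 234.]
side lid_hinge 0.73 [ 0.652 -0.028  0.138] [318. 219.]
side tin_centre 0.61 [ 0.457 -0.336  0.059] [219. 178.]
side tin_centre 0.57 [ 0.435 -0.244  0.065] [253. 174.]
side bowl 0.73 [0.457 0.313 0.037] [462. 204.]
side jar 0.63 [ 0.702 -0.348  0.084] [175. 239.]
side free_cell 0.55 [ 0.691 -0.014  0.14 ] [322. 232.]
side stored_tin_centre 0.4 [ 0.67  -0.12   0.023] [280. 255.]
```

View pics/a.png

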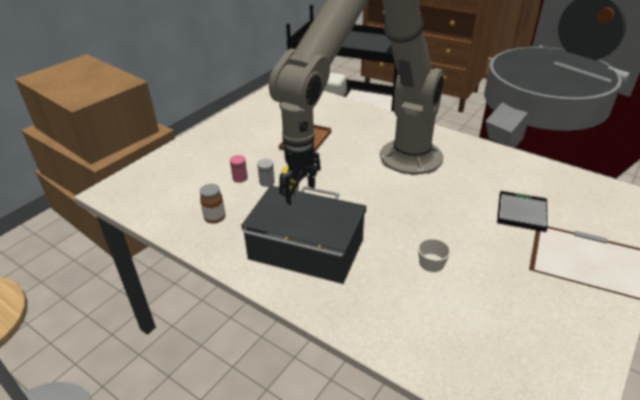

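View pics/b.png

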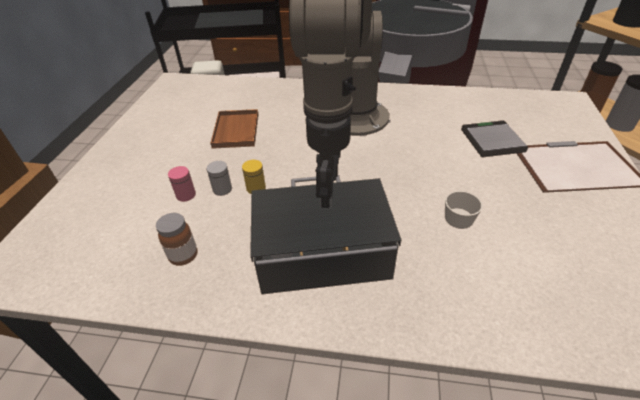

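The side view shows the chest with its front towards the robot: handle bar at about (315,183), hinge at the back edge (325,253). There are three tins: pink (182,184), grey (219,178) and yellow (254,176). The grey one fits "plain aluminium", at world (0.455,-0.336). I'll fit the chest pose and confirm the tin in a crop.

```bash
cat > fit.py <<'E'
from h import *
from scipy.optimize import minimize
fs={c:imaging.grab_frame(c) for c in("scene","side")}
ms={}
for c in fs:
    d=outline_of("chest",c); print(c,[(round(a["score"],2),a["region"].sum()) for a in d[:3]])
    d=d[0]["region"].astype(np.uint8)
    ms[c]=cv2.morphologyEx(d,cv2.MORPH_CLOSE,np.ones((25,25)))
def hull(f,p):
    x,y,a=p; P=[]
    for bx,by,bz in [((-.0975,.0975),.15,(0,.115)),((-.1025,.0975),.1525,(.115,.137))]:
        P+= [proj(f,[x+np.cos(a)*X-np.sin(a)*Y,y+np.sin(a)*X+np.cos(a)*Y,Z]) for X in bx for Y in(-by,by) for Z in bz]
    m=np.zeros((400,640),np.uint8); cv2.fillConvexPoly(m,cv2.convexHull((np.array(P,np.float32)*16).round().astype(np.int32)),1,shift=4); return m
def cost(p):
    return sum(1-(hull(fs[c],p)&ms[c]).sum()/(hull(fs[c],p)|ms[c]).sum() for c in fs)
b=min((minimize(cost,[.69,0,a],method="Nelder-Mead",options=dict(initial_simplex=[[.69,0,a],[.71,0,a],[.69,.02,a],[.69,0,a+.05]],xatol=1e-4,fatol=1e-5)) for a in(-.15,0,.15)),key=lambda s:s.fun)
print(b.x.round(4),b.fun)
f=fs["side"]; p=f["pixels"].copy()
cs,_=cv2.findContours(hull(f,b.x),cv2.RETR_EXTERNAL,cv2.CHAIN_APPROX_NONE)
x,y,a=b.x
for X,Z in((-.1345,.126),):
    for Y in(-.055,.055):
        u=proj(f,[x+np.cos(a)*X-np.sin(a)*Y,y+np.sin(a)*X+np.cos(a)*Y,Z]); cv2.circle(p,tuple(int(round(q)) for q in u),1,(0,255,0),-1)
cv2.drawContours(p,cs,-1,(255,0,0),1); f=dict(f,pixels=p); save(f,"c.png",(140,130,420,310),2.8)
E
python3 fit.py
```

```text
scene [(0.92, np.int64(8834))]
side [(0.81, np.int64(14213))]
[ 0.6316 -0.0253  0.2648] 0.06825770096865191
```

View pics/c.png

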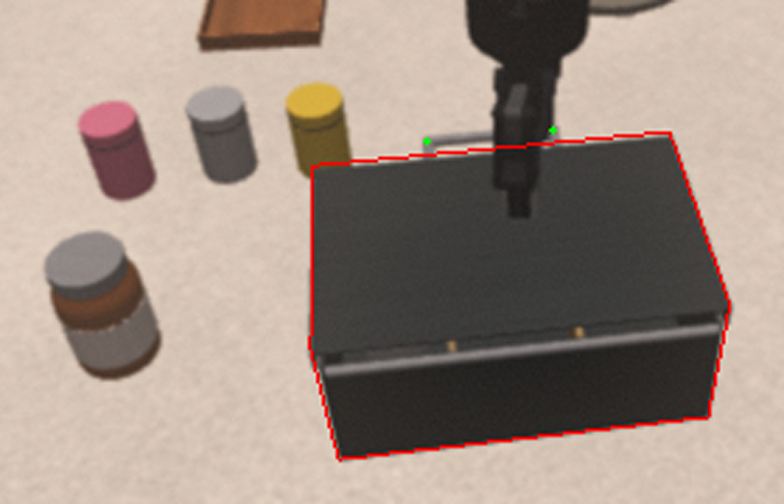

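Overlay fits well (chest at (0.632,-0.025), yaw 0.265). The grey tin (crop 222,135) is the plain aluminium one; pink and yellow are the look-alikes. Going above the handle with the jaws preset.

Call:
carry_out(offset=[[-0.121,-0.346,0.11],[-0.121,-0.346,0.11],[-0.121,-0.346,0.11],[-0.121,-0.346,0.11],[-0.121,-0.346,0.11],[-0.121,-0.346,0.11],[-0.121,-0.346,0.11],[-0.121,-0.346,0.11]], turn=[[0,0,-0.1767],[0,0,-0.1767],[0,0,-0.1767],[0,0,-0.1767],[0,0,-0.1767],[0,0,-0.1767],[0,0,-0.1767],[0,0,-0.1767]], hand=0.69, force=20)

```text
clock: 2.0
tcp_pos: [0.5037, -0.0598, 0.1909]
orientation: [1.906, 2.496, 0.002]
contact_force: [-0.5, 0.2, 0.8]
grip_width: 0.0264
```

```bash
cat >> h.py <<'E'
C=np.array([0.6316,-0.0253,0]); A=0.2648
def chest(p): c,s=np.cos(A),np.sin(A); return C+np.array([c*p[0]-s*p[1],s*p[0]+c*p[1],p[2]])
def tochest(w): c,s=np.cos(A),np.sin(A); d=np.array(w)-C; return np.array([c*d[0]+s*d[1],-s*d[0]+c*d[1],d[2]])
E
python3 - <<'E'
from h import *
o=r.get_obs(); print(o["tcp_pos"].round(4),o["orientation"].round(3),o["contact_force"].round(2),o["grip_width"], tochest(o["tcp_pos"]).round(4))
f=imaging.grab_frame("wrist"); p=f["pixels"].copy(); f["pixels"]=p
for Y in(-.055,.055):
    u=proj(f,chest([-.1345,Y,.126])); print(u)
    cv2.circle(p,tuple(int(round(q)) for q in u),3,(0,255,0),1)
for Y in(-.1525,.1525):
    u=proj(f,chest([-.1005,Y,.137])); print(u)
u,v=[tuple(int(q) for q in proj(f,chest([-.1005,Y,.137]))) for Y in(-.1,.1)]
cv2.line(p,u,v,(255,0,0),1)
save(f,"d.png")
f=imaging.grab_frame("side");save(f,"e.png",(240,130,440,310),3)
E
```

```text
[ 0.5037 -0.0598  0.1909] [1.906e+00 2.496e+00 2.000e-03] [-0.54  0.16  0.81] 0.02644795051835748 [-0.1325  0.0002  0.1909]
(np.float64(315.2851513372128), np.float64(295.5852381535686))
(np.float64(314.9806046468719), np.float64(141.53334607474125))
(np.float64(358.65385093388784), np.float64(410.07707094003))
(np.float64(385.3261540988092), np.float64(-60.64559475460541))
```

View pics/d.png

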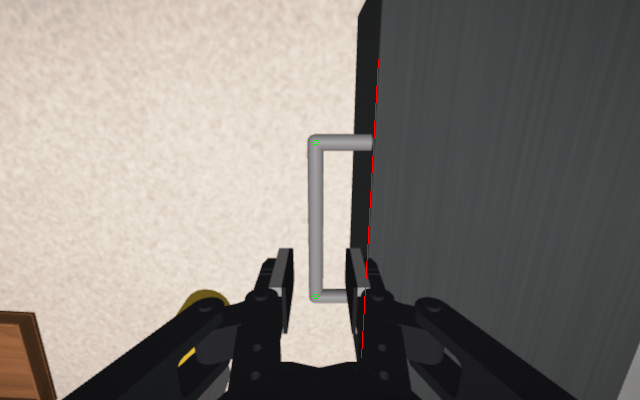

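The wrist view shows the handle bar at (315,142)-(315,296) exactly on the predicted points, and the pads straddle it. Descending and closing.

Call:
carry_out(offset=[[0,-0.004,0.08],[0,-0.004,0.14],[0,-0.004,0.14],[0,-0.004,0.14],[0,-0.004,0.14]], turn=[[0,0,0],[0,0,0],[0,0,0],[0,0,0],[0,0,0]])

```text
clock: 2.6
tcp_pos: [0.5015, -0.061, 0.1218]
orientation: [1.907, 2.494, 0.003]
contact_force: [0.8, 0.6, -0.2]
grip_width: 0.0263
```

Call:
carry_out(offset=[[0,0,0],[0,0,0],[0,0,0],[0,0,0],[0,0,0],[0,0,0]], turn=[[0,0,0],[0,0,0],[0,0,0],[0,0,0],[0,0,0],[0,0,0]], hand=1, force=25)

```text
clock: 3.2
tcp_pos: [0.5016, -0.0609, 0.1218]
orientation: [1.907, 2.493, 0.003]
contact_force: [-0.5, 0.9, 7.5]
grip_width: 0.0091
```

```bash
cat >> h.py <<'E'
def arc(t0,ts):
    g=lambda t: .23226*np.array([-np.cos(t+.0474),-np.sin(t+.0474)])
    return [[0]+[round(float(v),4) for v in (g(t)-g(t0))/.5] for t in ts]
E
python3 - <<'E'
from h import *
print(arc(0,np.r_[.03,.08,.15:.61:6j].round(3)))
print(arc(.6,np.r_[.68:1.22:8j]))
E
```

```text
[[0, 0.0009, -0.0139], [0, 0.0032, -0.037], [0, 0.0085, -0.0691], [0, 0.0188, -0.1106], [0, 0.0329, -0.1509], [0, 0.0506, -0.1898], [0, 0.0718, -0.2269], [0, 0.0963, -0.2618]]
[[0, 0.0236, -0.0287], [0, 0.0484, -0.0545], [0, 0.0752, -0.0784], [0, 0.1037, -0.1001], [0, 0.1338, -0.1195], [0, 0.1653, -0.1366], [0, 0.198, -0.1511], [0, 0.2317, -0.1631]]
```

Call:
carry_out(offset=[[0,0.0009,-0.0139],[0,0.0032,-0.037],[0,0.0085,-0.0691],[0,0.0188,-0.1106],[0,0.0329,-0.1509],[0,0.0506,-0.1898],[0,0.0718,-0.2269],[0,0.0935,-0.2581]], turn=[[0,0,0],[0,0,0],[0,0,0],[0,0,0],[0,0,0],[0,0,0],[0,0,0],[0,0,0]])

```text
clock: 4.0
tcp_pos: [0.544, -0.0493, 0.2498]
orientation: [-1.908, -2.493, 0.004]
contact_force: [-1.0, -2.1, -4.8]
grip_width: 0.0093
```

Call:
carry_out(offset=[[0,0.0236,-0.0287],[0,0.0484,-0.0545],[0,0.0752,-0.0784],[0,0.1037,-0.1001],[0,0.1338,-0.1195],[0,0.1653,-0.1366],[0,0.198,-0.1511],[0,0.2317,-0.1631]], turn=[[0,0,0],[0,0,0],[0,0,0],[0,0,0],[0,0,0],[0,0,0],[0,0,0],[0,0,0]])

```text
clock: 4.8
tcp_pos: [0.6563, -0.0189, 0.3335]
orientation: [-1.909, -2.495, 0.001]
contact_force: [-4.4, -0.4, 8.8]
grip_width: 0.0087
```

```bash
python3 - <<'E'
from h import *
o=r.get_obs(); p=tochest(o["tcp_pos"]); print(p.round(4),o["contact_force"].round(2))
h=p+[0,0,.005]-np.array([.0975,0,.115]); print("theta",np.arctan2(h[2],-h[0])-.0474,np.hypot(h[0],h[2]))
print(np.diff(np.array([[0,0,0]]+arc(1.22,1.22+.013*np.arange(1,23))),axis=0).round(4)[::4])
f=imaging.grab_frame("side");save(f,"f.png",(220,60,460,310),2.4)
E
```

```text
[ 2.560e-02 -3.000e-04  3.335e-01] [-4.4  -0.45  8.82]
theta 1.21201075508684 0.23479527815884385
[[ 0.      0.0058 -0.0018]
 [ 0.      0.0059 -0.0015]
 [ 0.      0.0059 -0.0012]
 [ 0.      0.0059 -0.0008]
 [ 0.      0.0061 -0.0005]
 [ 0.      0.0061 -0.0002]]
```

View pics/f.png

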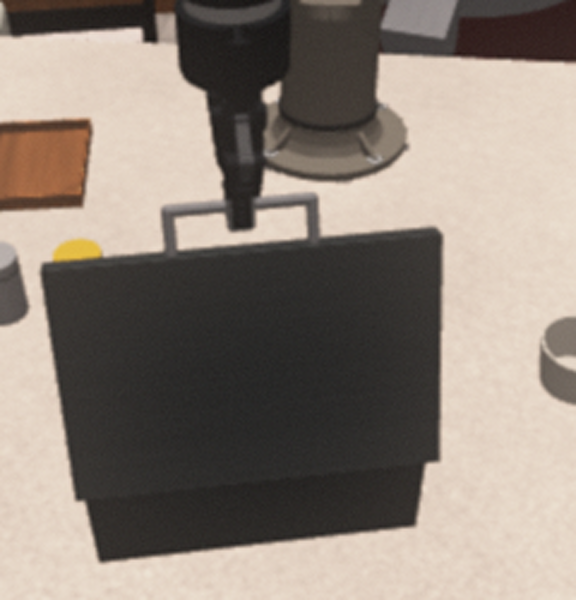

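```bash
python3 - <<'E'
from h import *
f=imaging.grab_frame("wrist");save(f,"g.png")
for n in ["elbow","stay_low","stay_up","stored_tin_centre"]:
    for d in look_for(n,"wrist")[:2]:
        w=world(f,d["xyz"]); print(n,round(d["score"],2),tochest(w).round(3),np.round(proj(f,w)))
for n in ("foot?",[.0735,.112,.1]),("elb",[.0075,.112,.155]),("foot2",[-.0585,.112,.1]): print(n[0],np.round(proj(f,chest(n[1]))))
E
```

```text
elbow 0.81 [0.023 0.114 0.137] [312.  60.]
stay_low 0.57 [0.011 0.111 0.137] [300.  63.]
stay_low 0.34 [0.053 0.052 0.304] [365. 156.]
stay_up 0.63 [0.012 0.111 0.142] [300.  62.]
stored_tin_centre 0.78 [-0.01  -0.086  0.089] [288. 232.]
foot? [360.  66.]
elb [295.  60.]
foot2 [236.  65.]
```

View pics/g.png

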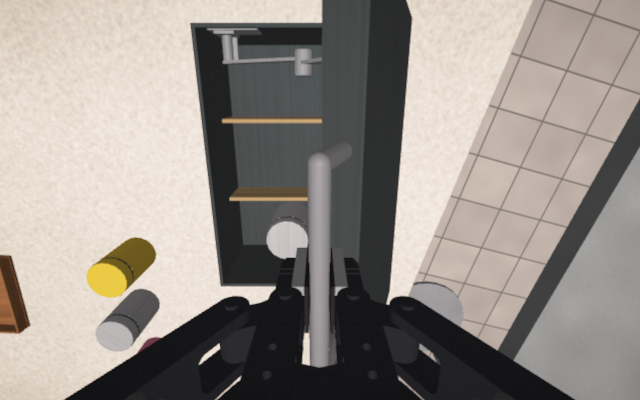

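The wrist view shows the stay not yet straight: foot about (227,62), elbow (303,60), upper link going under the lid edge. I'll estimate the taut angle from the geometry.

```bash
python3 - <<'E'
from h import *
from scipy.optimize import brentq
f=imaging.grab_frame("wrist")
piv=lambda t,rho:np.array([.0975-rho*np.cos(t),.115+rho*np.sin(t)])
for rho in(.093,.096,.099):
  for fx in(-.070,-.067,-.064):
    F=np.array([fx,.1]); g=lambda t:np.linalg.norm(piv(t,rho)-F)-.172
    T=brentq(g,.5,2.2)
    def elb(t):
        P=piv(t,rho);d=np.linalg.norm(P-F);m=(P+F)/2;n=np.array([P[1]-F[1],-(P[0]-F[0])])/d
        return m+n*np.sqrt(.086**2-d*d/4)
    e=elb(1.215); print(rho,fx,round(T,3),"elb",e.round(3),proj(f,chest([e[0],.112,e[1]]))[0].round(1),"foot px",round(proj(f,chest([fx,.112,.1]))[0],1),"s0",2*np.arcsin(np.linalg.norm(piv(0,rho)-F)/.172)-.79)
E
```

```text
0.093 -0.07 1.244 elb [0.007 0.139] 296.3 foot px 226.7 s0 0.12527908189775383
0.093 -0.067 1.272 elb [0.012 0.135] 301.9 foot px 229.5 s0 0.08736482408594881
0.093 -0.064 1.299 elb [0.016 0.132] 306.6 foot px 232.3 s0 0.04985110983417507
0.096 -0.07 1.234 elb [0.005 0.143] 293.9 foot px 226.7 s0 0.08736482408594881
0.096 -0.067 1.26 elb [0.01  0.138] 300.2 foot px 229.5 s0 0.04985110983417507
0.096 -0.064 1.286 elb [0.015 0.135] 305.2 foot px 232.3 s0 0.012723316090879733
0.099 -0.07 1.223 elb [0.002 0.148] 290.4 foot px 226.7 s0 0.04985110983417507
0.099 -0.067 1.248 elb [0.008 0.141] 298.1 foot px 229.5 s0 0.012723316090879733
0.099 -0.064 1.274 elb [0.013 0.138] 303.6 foot px 232.3 s0 -0.02403037782288131
```

Call:
carry_out(offset=[[0,0.008,-0.006],[0,0.016,-0.009],[0,0.016,-0.009],[0,0.016,-0.009]], turn=[[0,0,0],[0,0,0],[0,0,0],[0,0,0]])

```text
clock: 5.55
tcp_pos: [0.6649, -0.0165, 0.3361]
orientation: [1.908, 2.495, 0.0]
contact_force: [-1.7, -0.3, 5.3]
grip_width: 0.0088
```

Call:
carry_out(offset=[[0,0.004,-0.001],[0,0.004,-0.001],[0,0.004,-0.001]], turn=[[0,0,0],[0,0,0],[0,0,0]])

```text
clock: 5.85
tcp_pos: [0.6669, -0.016, 0.3365]
orientation: [1.908, 2.495, 0.0]
contact_force: [-1.4, -1.1, 5.3]
grip_width: 0.0086
```

Call:
carry_out(offset=[[0,0.004,-0.001],[0,0.004,-0.001],[0,0.004,-0.001]], turn=[[0,0,0],[0,0,0],[0,0,0]])

```text
clock: 6.15
tcp_pos: [0.669, -0.0154, 0.3371]
orientation: [1.908, 2.495, 0.001]
contact_force: [-1.4, -1.0, 5.9]
grip_width: 0.0088
```

Call:
carry_out(offset=[[0,0.004,-0.001],[0,0.004,-0.001],[0,0.004,-0.001]], turn=[[0,0,0],[0,0,0],[0,0,0]])

```text
clock: 6.45
tcp_pos: [0.671, -0.0149, 0.3376]
orientation: [1.908, 2.495, 0.001]
contact_force: [-1.2, -0.2, 5.7]
grip_width: 0.0087
```

Call:
carry_out(offset=[[0,0.004,-0.001],[0,0.004,-0.001],[0,0.004,-0.001]], turn=[[0,0,0],[0,0,0],[0,0,0]])

```text
clock: 6.75
tcp_pos: [0.6737, -0.0141, 0.3381]
orientation: [1.907, 2.494, 0.003]
contact_force: [-2.6, -1.7, 7.0]
grip_width: 0.0091
```

```bash
cat > el.py <<'E'
from h import *
o=r.get_obs(); p=tochest(o["tcp_pos"]); print(p.round(4),o["contact_force"].round(2))
h=p+[0,0,.003]-np.array([.0975,0,.115]); print("theta",np.arctan2(h[2],-h[0])-.0474,np.hypot(h[0],h[2]))
f=imaging.grab_frame("wrist")
for n in ["elbow","stay_low","stay_up"]:
    for d in look_for(n,"wrist")[:1]:
        w=world(f,d["xyz"]); print(n,round(d["score"],2),tochest(w).round(3),np.round(proj(f,w)))
    for d in outline_of(n,"wrist")[:1]: v,u=np.nonzero(d["region"]); print(n,u.min(),u.max(),v.min(),v.max())
save(f,"w.png",(160,0,400,140),3.3)
E
python3 el.py
```

```text
[ 4.350e-02 -2.000e-04  3.381e-01] [-2.55 -1.68  6.99]
theta 1.289119049175612 0.2324611202020694
elbow 0.82 [0.011 0.117 0.163] [281.  53.]
elbow 260 317 46 76
stay_low 0.76 [0.002 0.113 0.161] [272.  58.]
stay_low 211 316 46 74
stay_up 0.98 [0.003 0.109 0.168] [272.  62.]
stay_up 260 316 46 75
```

View pics/w.png

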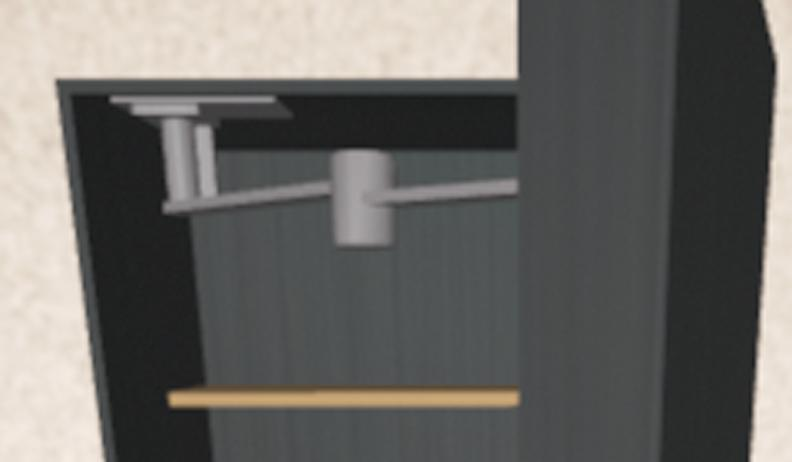

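```bash
python3 - <<'E'
from h import *
from scipy.optimize import brentq
f=imaging.grab_frame("wrist")
fx=brentq(lambda x:proj(f,chest([x,.112,.1]))[0]-212.5,-.12,.05)
a=brentq(lambda a:proj(f,chest([fx+.086*np.cos(a),.112,.1+.086*np.sin(a)]))[0]-269.5,.05,1.3)
F=np.array([fx,.1]);E=F+.086*np.array([np.cos(a),np.sin(a)])
for t in(1.28,1.29,1.3):
  for rho in (.093,.096,.099):
    P=np.array([.0975-rho*np.cos(t),.115+rho*np.sin(t)]); d=P-F
    off=(d[0]*(E-F)[1]-d[1]*(E-F)[0])/np.linalg.norm(d)
    print(t,rho,fx,E,P,np.linalg.norm(d),"elbow past line +up/front:",off)
E
```

```text
1.28 0.093 -0.07076375276487508 [-0.00184514  0.15144146] [0.07083549 0.20409548] 0.17574473589641873 elbow past line +up/front: 0.0006256564149692768
1.28 0.096 -0.07076375276487508 [-0.00184514  0.15144146] [0.06997534 0.20696952] 0.17677661315865106 elbow past line +up/front: -0.0007487795586584733
1.28 0.099 -0.07076375276487508 [-0.00184514  0.15144146] [0.06911519 0.20984357] 0.17785311277676516 elbow past line +up/front: -0.002106734283841976
1.29 0.093 -0.07076375276487508 [-0.00184514  0.15144146] [0.07172776 0.20435766] 0.1766192294741558 elbow past line +up/front: 0.000780131147265957
1.29 0.096 -0.07076375276487508 [-0.00184514  0.15144146] [0.0708964  0.20724017] 0.1776740019963079 elbow past line +up/front: -0.0005833077410499932
1.29 0.099 -0.07076375276487508 [-0.00184514  0.15144146] [0.07006503 0.21012267] 0.17877289993375273 elbow past line +up/front: -0.0019301773576550273
1.3 0.093 -0.07076375276487508 [-0.00184514  0.15144146] [0.07262261 0.20461091] 0.17749110251959352 elbow past line +up/front: 0.0009373141022596516
1.3 0.096 -0.07076375276487508 [-0.00184514  0.15144146] [0.07182011 0.20750159] 0.17856861305873695 elbow past line +up/front: -0.00041517920185611196
1.3 0.099 -0.07076375276487508 [-0.00184514  0.15144146] [0.07101762 0.21039226] 0.1796897539255396 elbow past line +up/front: -0.0017510228326105236
```

Call:
carry_out(offset=[[0,0.003,-0.001],[0,0.003,-0.001],[0,0.003,-0.001]], turn=[[0,0,0],[0,0,0],[0,0,0]])

```text
clock: 7.45
tcp_pos: [0.6736, -0.0141, 0.3381]
orientation: [-1.909, -2.495, 0.001]
contact_force: [-2.9, -1.7, 5.5]
grip_width: 0.0089
```

Call:
carry_out(offset=[[0,-0.004,0.001],[0,-0.004,0.001],[0,-0.004,0.001],[0,-0.004,0.001]], turn=[[0,0,0],[0,0,0],[0,0,0],[0,0,0]])

```text
clock: 7.85
tcp_pos: [0.6729, -0.0143, 0.338]
orientation: [1.907, 2.494, 0.002]
contact_force: [3.4, -1.6, 5.8]
grip_width: 0.0089
```

```bash
python3 el.py
```

```text
[ 4.27e-02 -2.00e-04  3.38e-01] [ 3.37 -1.59  5.77]
theta 1.285465406198596 0.232506406014253
elbow 0.98 [0.008 0.117 0.164] [279.  53.]
elbow 261 317 46 75
stay_low 0.55 [0.003 0.114 0.16 ] [274.  57.]
stay_low 211 317 46 75
stay_up 0.56 [0.005 0.111 0.165] [276.  61.]
stay_up 261 317 46 75
```

Call:
carry_out(offset=[[0,-0.002,0],[0,-0.002,0],[0,-0.002,0]], turn=[[0,0,0],[0,0,0],[0,0,0]])

```text
clock: 8.5
tcp_pos: [0.6726, -0.0144, 0.3379]
orientation: [1.907, 2.493, 0.004]
contact_force: [6.0, -0.4, 3.8]
grip_width: 0.0089
```

The lid resists being eased back (6 N at 0.3 mm), so the stay is locked. I'll relax, open and lift off.

Call:
carry_out(offset=[[0,0.0035,0],[0,0.0035,0],[0,0.0035,0]], turn=[[0,0,0],[0,0,0],[0,0,0]])

```text
clock: 8.8
tcp_pos: [0.6732, -0.0143, 0.338]
orientation: [1.908, 2.495, 0.001]
contact_force: [1.2, -1.7, 6.7]
grip_width: 0.0086
```

Call:
carry_out(offset=[[0,0,0],[0,0,0],[0,0,0],[0,0,0],[0,0,0]], turn=[[0,0,0],[0,0,0],[0,0,0],[0,0,0],[0,0,0]], hand=0.69)

```text
clock: 9.3
tcp_pos: [0.6725, -0.0141, 0.3371]
orientation: [-1.908, -2.495, 0.001]
contact_force: [1.3, 0.0, 0.0]
grip_width: 0.0265
```

Call:
carry_out(offset=[[0,0,-0.06],[0,0,-0.12],[0,-0.1,-0.12],[0,-0.2,-0.12],[0,-0.2,-0.12],[0,-0.2,-0.12]], turn=[[0,0,0],[0,0,0],[0,0,0],[0,0,0],[0,0,0],[0,0,0]])

```text
clock: 9.9
tcp_pos: [0.5754, -0.0408, 0.398]
orientation: [1.909, 2.494, 0.001]
contact_force: [0.6, -0.4, -0.6]
grip_width: 0.0263
```

```bash
cat > ang.py <<'E'
from h import *
f=imaging.grab_frame("wrist"); save(f,"k.png")
for n in ["elbow","stay_low","stored_tin_centre","tin_centre","lid_handle"]:
    for d in look_for(n,"wrist")[:3]:
        w=world(f,d["xyz"]); print(n,round(d["score"],2),tochest(w).round(3),w.round(3),np.round(proj(f,w)))
print([ (k,np.round(proj(f,chest(X)))) for k,X in dict(free=[-.025,0,.004],elb=[.0075,.112,.155],p1=[0,.052,.054],p2=[0,-.052,.054]).items()])
E
python3 ang.py
```

```text
elbow 0.84 [0.014 0.119 0.163] [0.614 0.093 0.163] [386.  59.]
stay_low 0.62 [0.007 0.115 0.161] [0.608 0.088 0.161] [379.  63.]
stored_tin_centre 0.59 [-0.014 -0.087  0.086] [ 0.641 -0.113  0.086] [348. 215.]
tin_centre 0.79 [-0.271 -0.237  0.059] [ 0.432 -0.325  0.059] [196. 290.]
tin_centre 0.65 [-0.258 -0.15   0.078] [ 0.421 -0.238  0.078] [193. 250.]
tin_centre 0.38 [0.054 0.046 0.307] [0.672 0.033 0.307] [479. 149.]
lid_handle 0.98 [0.055 0.046 0.307] [0.673 0.034 0.307] [481. 148.]
[('free', array([339., 148.])), ('elb', array([379.,  67.])), ('p1', array([359., 118.])), ('p2', array([356., 186.]))]
```

View pics/k.png

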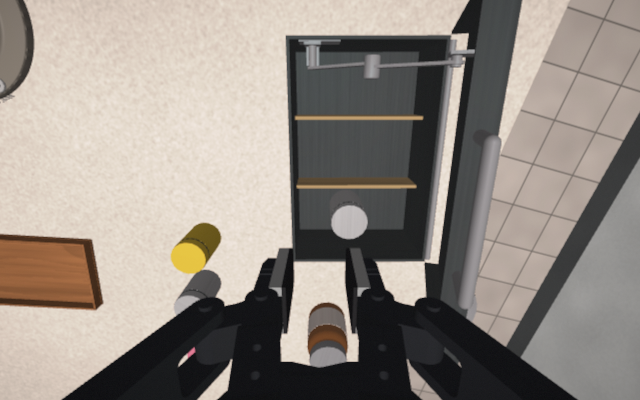

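The wrist view shows the lid up with its stay straight (foot (311,67), elbow (371,66), lid pivot (457,60)), the middle compartment empty, and the grey tin at (196,290). Moving above the grey tin; the current jaw yaw runs across the row of tins, which suits.

Call:
carry_out(offset=[[-0.1,-0.08,0],[-0.2,-0.16,0.05],[-0.3,-0.24,0.1],[-0.4,-0.32,0.2],[-0.51,-0.418,0.296],[-0.51,-0.418,0.296],[-0.51,-0.418,0.296],[-0.51,-0.418,0.296]], turn=[[0,0,0],[0,0,0],[0,0,0],[0,0,0],[0,0,0],[0,0,0],[0,0,0],[0,0,0]], hand=0)

```text
clock: 11.0
tcp_pos: [0.4377, -0.345, 0.2466]
orientation: [-1.913, -2.487, 0.004]
contact_force: [-0.5, -0.4, 0.1]
grip_width: 0.0851
```

```bash
python3 - <<'E'
from h import *
o=r.get_obs(); print(o["tcp_pos"].round(4),o["orientation"].round(3),o["grip_width"])
f=imaging.grab_frame("wrist"); p=f["pixels"]=f["pixels"].copy()
for d in look_for("tin_centre","wrist")[:4]:
    w=world(f,d["xyz"]); u=np.array(proj(f,w)).round().astype(int); print(round(d["score"],2),w.round(3),u,p[min(u[1],399),min(u[0],639)])
for d in outline_of("tin_centre","wrist")[:4]:
    v,u=np.nonzero(d["region"]); print(round(d["score"],2),u.min(),u.max(),v.min(),v.max(),d["region"].sum())
for X in ([.44,-.342,.084],): 
    cs=[tuple(int(q) for q in proj(f,np.array(X)+[.028*np.cos(t),.028*np.sin(t),0])) for t in np.linspace(0,6.28,30)]
    cv2.polylines(p,[np.array(cs)],True,(0,255,0),1)
save(f,"m.png")
E
```

```text
[ 0.4377 -0.345   0.2466] [-1.913 -2.487  0.004] 0.08508737742911167
0.86 [ 0.465 -0.434  0.085] [323 271] [161  87 105]
0.82 [ 0.416 -0.249  0.085] [323  76] [171 142  50]
0.71 [ 0.43  -0.341  0.089] [313 181] [133 129 128]
0.94 299 350 225 300 3148
0.94 294 356 45 112 3385
0.67 287 343 146 212 2996
```

View pics/m.png

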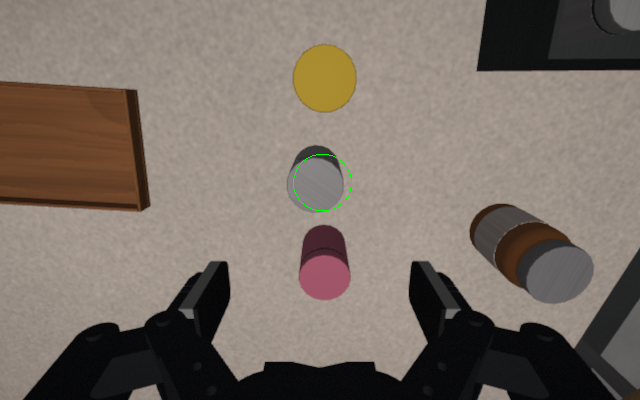

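The grey disc is at (315,184), 7 px left of my prediction, so the tin is at (0.433,-0.344); pink is at (325,275) and yellow at (325,77). Descending.

Call:
carry_out(offset=[[0.004,-0.009,0.08],[0.004,-0.009,0.16],[0.004,-0.009,0.24],[0.004,-0.009,0.32],[0.004,-0.009,0.378],[0.004,-0.009,0.378],[0.004,-0.009,0.378]], turn=[[0,0,0],[0,0,0],[0,0,0],[0,0,0],[0,0,0],[0,0,0],[0,0,0]])

```text
clock: 11.85
tcp_pos: [0.4382, -0.3396, 0.0613]
orientation: [1.905, 2.497, 0.001]
contact_force: [-0.1, 0.4, 0.6]
grip_width: 0.0851
```

Call:
carry_out(offset=[[0,0,0],[0,0,0],[0,0,0],[0,0,0],[0,0,0],[0,0,0]], turn=[[0,0,0],[0,0,0],[0,0,0],[0,0,0],[0,0,0],[0,0,0]], hand=1, force=30)

```text
clock: 12.45
tcp_pos: [0.4372, -0.3412, 0.0624]
orientation: [1.907, 2.493, 0.0]
contact_force: [-1.7, -0.0, 7.7]
grip_width: 0.0554
```

Call:
carry_out(offset=[[0,0,-0.03],[0,0,-0.06],[0,0,-0.06],[0,0,-0.06]], turn=[[0,0,0],[0,0,0],[0,0,0],[0,0,0]])

```text
clock: 12.85
tcp_pos: [0.4367, -0.3405, 0.0909]
orientation: [1.908, 2.494, 0.001]
contact_force: [-0.8, 0.5, -2.8]
grip_width: 0.0553
```

Call:
carry_out(offset=[[0,0,-0.08],[0,0,-0.16],[0,0,-0.24],[0.05,0.05,-0.3],[0.12,0.11,-0.3],[0.19,0.18,-0.3],[0.26,0.245,-0.3],[0.33,0.31,-0.3]], turn=[[0,0,0],[0,0,0],[0,0,0],[0,0,0],[0,0,0],[0,0,0],[0,0,0],[0,0,0]])

```text
clock: 13.65
tcp_pos: [0.5429, -0.1387, 0.2397]
orientation: [-1.908, -2.495, 0.0]
contact_force: [1.2, -0.3, -2.5]
grip_width: 0.0556
```

Call:
carry_out(offset=[[0.06,0.057,0],[0.12,0.114,0],[0.16,0.15,0],[0.181,0.171,0],[0.181,0.171,0],[0.181,0.171,0]], turn=[[0,0,0],[0,0,0],[0,0,0],[0,0,0],[0,0,0],[0,0,0]])

```text
clock: 14.25
tcp_pos: [0.6008, -0.0327, 0.2398]
orientation: [-1.91, -2.494, 0.003]
contact_force: [-0.3, -0.9, -1.9]
grip_width: 0.0553
```

```bash
python3 - <<'E'
from h import *
o=r.get_obs(); print(tochest(o["tcp_pos"]).round(4),o["contact_force"].round(2),o["grip_width"],o["orientation"].round(3))
f=imaging.grab_frame("wrist"); p=f["pixels"]=f["pixels"].copy()
for a,b in (((-.09,.0495,.054),(.09,.0495,.054)),((-.09,-.0495,.054),(.09,-.0495,.054))):
    cv2.line(p,*[tuple(int(q) for q in proj(f,chest(X))) for X in(a,b)],(0,255,0),1)
save(f,"n.png")
E
```

```text
[-0.0317  0.0009  0.2398] [-0.33 -0.91 -1.91] 0.05533128403297349 [-1.91  -2.494  0.003]
```

View pics/n.png

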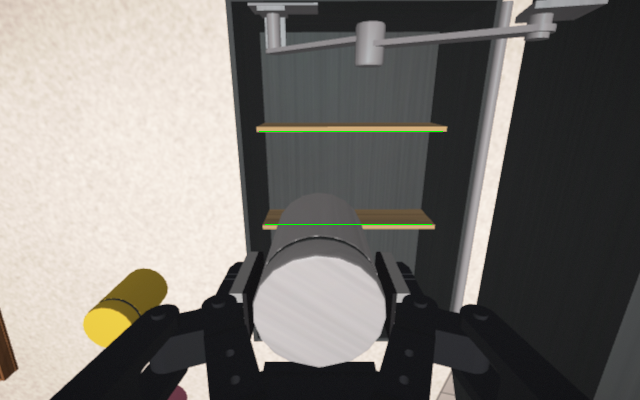

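The tin is centred over the compartment, and the partition overlay at (350,130) and (350,226) matches. Lowering.

Call:
carry_out(offset=[[0,0,0.06],[0,0,0.12],[0,0,0.18],[0,0,0.24],[0,0,0.29],[0,0,0.325],[0,0,0.325],[0,0,0.325]], turn=[[0,0,0],[0,0,0],[0,0,0],[0,0,0],[0,0,0],[0,0,0],[0,0,0],[0,0,0]])

```text
clock: 15.1
tcp_pos: [0.6014, -0.0326, 0.0784]
orientation: [1.911, 2.493, -0.001]
contact_force: [0.6, -0.1, -2.6]
grip_width: 0.0552
```

Call:
carry_out(offset=[[0,0,0.006],[0,0,0.012],[0,0,0.012]], turn=[[0,0,0],[0,0,0],[0,0,0]])

```text
clock: 15.4
tcp_pos: [0.6017, -0.031, 0.0723]
orientation: [1.908, 2.495, 0.001]
contact_force: [0.4, -0.2, -2.2]
grip_width: 0.0552
```

Call:
carry_out(offset=[[0,0,0.004],[0,0,0.008],[0,0,0.01],[0,0,0.01]], turn=[[0,0,0],[0,0,0],[0,0,0],[0,0,0]])

```text
clock: 15.8
tcp_pos: [0.6014, -0.0308, 0.0667]
orientation: [-1.908, -2.495, 0.0]
contact_force: [0.2, 0.6, -3.0]
grip_width: 0.0553
```

Call:
carry_out(offset=[[0,0,0.002],[0,0,0.004],[0,0,0.004]], turn=[[0,0,0],[0,0,0],[0,0,0]])

```text
clock: 16.1
tcp_pos: [0.6016, -0.0308, 0.0665]
orientation: [-1.909, -2.495, -0.0]
contact_force: [-4.6, 0.2, 13.4]
grip_width: 0.0551
```

Call:
carry_out(offset=[[0,0,-0.003],[0,0,-0.003]], turn=[[0,0,0],[0,0,0]])

```text
clock: 16.3
tcp_pos: [0.6019, -0.0309, 0.0666]
orientation: [1.908, 2.495, 0.001]
contact_force: [0.8, -0.2, -2.1]
grip_width: 0.0552
```

Call:
carry_out(offset=[[0,0,0],[0,0,0],[0,0,0],[0,0,0],[0,0,0]], turn=[[0,0,0],[0,0,0],[0,0,0],[0,0,0],[0,0,0]], hand=0.15)

```text
clock: 16.8
tcp_pos: [0.6068, -0.0292, 0.0685]
orientation: [1.903, 2.491, 0.012]
contact_force: [9.1, 2.9, 2.3]
grip_width: 0.0725
```

Call:
carry_out(offset=[[0,0,-0.05],[0,0,-0.1],[0,0,-0.2],[0,0,-0.3],[0,0,-0.4],[0,0,-0.4],[0,0,-0.4]], turn=[[0,0,0],[0,0,0],[0,0,0],[0,0,0],[0,0,0],[0,0,0],[0,0,0]])

```text
clock: 17.5
tcp_pos: [0.6023, -0.0314, 0.2686]
orientation: [1.907, 2.492, 0.004]
contact_force: [0.5, 0.5, -0.7]
grip_width: 0.0727
```

```bash
python3 - <<'E'
from h import *
o=r.get_obs(); print(tochest(o["tcp_pos"]).round(4),o["contact_force"].round(2),o["grip_width"],o["orientation"].round(3))
f=imaging.grab_frame("wrist")
for n in ["elbow","stay_low","tin_centre","stored_tin_centre"]:
    for d in look_for(n,"wrist")[:3]:
        w=world(f,d["xyz"]); print(n,round(d["score"],2),tochest(w).round(3),np.round(proj(f,w)))
save(f,"q.png")
E
```

```text
[-0.0299  0.0018  0.2686] [ 0.46  0.46 -0.73] 0.0726830589374565 [1.907 2.492 0.004]
elbow 0.82 [0.02  0.115 0.167] [392.  45.]
elbow 0.51 [0.057 0.051 0.117] [417. 134.]
stay_low 0.88 [0.007 0.117 0.162] [372.  44.]
tin_centre 0.85 [-0.259 -0.336  0.035] [167. 388.]
tin_centre 0.64 [-0.033 -0.     0.088] [315. 182.]
tin_centre 0.56 [-0.255 -0.144  0.064] [135. 291.]
stored_tin_centre 0.91 [-0.013 -0.087  0.087] [333. 258.]
```

View pics/q.png

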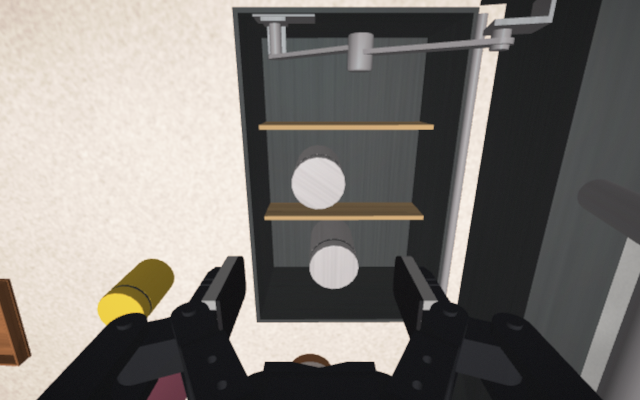

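The tin stands upright in the middle compartment at (318,183) (measured chest x=-0.033, y=0.000), the stay is still locked (elbow (360,51)), and the stored tin at (333,266) is untouched. Working out the elbow position for pressing.

```bash
python3 - <<'E'
from h import *
from scipy.optimize import brentq
f=imaging.grab_frame("wrist"); print("cam",tochest(-np.array(f["R"]).T@f["t"]))
Xc=lambda u,z,y=.112: brentq(lambda x:proj(f,chest([x,y,z]))[0]-u,-.3,.3)
for fu in(275,277,279):
    fx=Xc(fu,.1); a=brentq(lambda a:proj(f,chest([fx+.086*np.cos(a),.112,.1+.086*np.sin(a)]))[0]-360.5,.05,1.3)
    print(fu,fx,fx+.086*np.cos(a),.1+.086*np.sin(a))
# lid pivot px 503 -> rho
t=1.287
for th in (t,): print("rho",brentq(lambda q:proj(f,chest([.0975-q*np.cos(th),.112,.115+q*np.sin(th)]))[0]-503,.05,.15) )
print([ (z,Xc(360.5,z)) for z in(.145,.15,.155,.16)],[(y,proj(f,chest([.005,y,.155]))[1]) for y in(.1,.112,.124)])
E
```

```text
cam [-0.03011472  0.08319867  0.39336727]
275 -0.06846999869690541 -0.0016735614503818746 0.15416858841774672
277 -0.06674990448211225 -0.001970960568005539 0.15656578847123953
279 -0.06502982974650817 -0.002244513558321684 0.15877077565550285
rho 0.08554211529245082
[(0.145, -0.0005360968898764612), (0.15, -0.0011564020604655834), (0.155, -0.001776707231054708), (0.16, -0.002397012401643759)] [(0.1, np.float64(72.3424704758151)), (0.112, np.float64(53.67153630864175)), (0.124, np.float64(34.340979482185816))]
```

Call:
carry_out(offset=[[0.05,-0.004,0],[0.1,-0.004,0],[0.15,-0.004,0],[0.2204,-0.004,0],[0.2204,-0.004,0],[0.2204,-0.004,0.06],[0.2204,-0.004,0.138],[0.2204,-0.004,0.138]], turn=[[-0.08,0,0],[-0.16,0,0],[-0.24,0,0],[-0.32,0,0],[-0.4,0,0],[-0.4,0,0],[-0.4,0,0],[-0.4,0,0]], hand=1, force=20)

```text
clock: 18.6
tcp_pos: [0.5665, 0.0691, 0.2073]
orientation: [1.644, 2.157, 0.61]
contact_force: [0.3, -1.1, -0.5]
grip_width: -0.0001
```

```bash
python3 - <<'E'
from h import *
o=r.get_obs(); R=Ro.from_rotvec(o["orientation"]).as_matrix(); c=Ro.from_euler("z",-A).as_matrix()
print(tochest(o["tcp_pos"]).round(4),(c@R[:,2]).round(3),o["contact_force"].round(2),o["grip_width"],o["joints"].round(2))
E=np.array([-.002,.112,.156]); print("tool-frame E rel:",(R.T@(chest(E)-o["tcp_pos"])).round(4))
f=imaging.grab_frame("wrist"); p=f["pixels"]=f["pixels"].copy(); u=proj(f,chest(E)); print(u)
for d in look_for("elbow","wrist")[:1]: w=world(f,d["xyz"]); print(tochest(w).round(3),proj(f,w))
for q in([0,.012],[0,-.012]): cv2.circle(p,tuple(int(a) for a in proj(f,chest(E+[0,q[1],0]))),3,(0,255,0),1)
save(f,"s.png")
E
```

```text
[-0.0382  0.1081  0.2073] [ 0.539 -0.021 -0.842] [ 0.3  -1.13 -0.48] -0.00013959130157532903 [ 0.1   0.17 -0.36  2.24  0.39  0.18 -0.33]
tool-frame E rel: [0.0052 0.0029 0.0626]
(np.float64(323.45188015166366), np.float64(218.95953287912602))
[0.021 0.12  0.167] (np.float64(362.67769658118084), np.float64(206.89965209192812))
```

View pics/s.png

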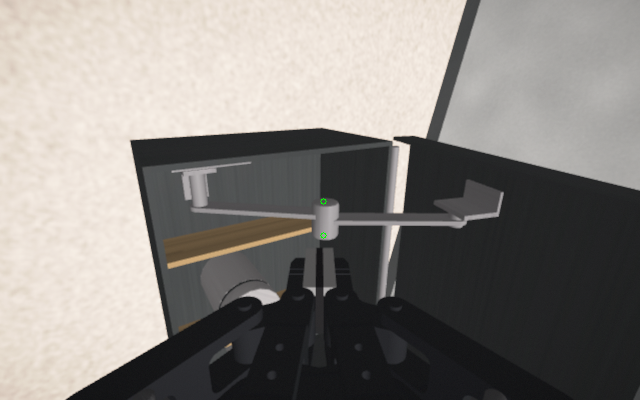

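The knuckle shows at (326,218), within 3 px of the prediction (green rings). Joint 6 is near its limit, so I'll reduce the tilt before pressing.

Call:
carry_out(offset=[[0,0,0],[0,0,0],[0,0,0],[0,0,0]], turn=[[0.08,0,0],[0.133,0,0],[0.133,0,0],[0.133,0,0]])

```text
clock: 19.1
tcp_pos: [0.5675, 0.0685, 0.2088]
orientation: [1.743, 2.277, 0.41]
contact_force: [-0.7, 0.1, 0.7]
grip_width: -0.0002
```

```bash
cat > pr.py <<'E'
from h import *
o=r.get_obs(); R=Ro.from_rotvec(o["orientation"]).as_matrix(); c=Ro.from_euler("z",-A).as_matrix()
print(tochest(o["tcp_pos"]).round(4),(c@R[:,2]).round(3),o["contact_force"].round(2),o["joints"].round(2))
E=np.array([-.001,.112,.156]); print("tool-frame E rel:",(R.T@(chest(E)-o["tcp_pos"])).round(4))
d=np.array([.5,0,-.866]); print("press dir in tool:",(R.T@(c.T@d)).round(3))
E
python3 pr.py
```

```text
[-0.0373  0.1073  0.2088] [ 0.365 -0.023 -0.931] [-0.67  0.06  0.71] [ 0.18  0.23 -0.47  2.09  0.27  0.49 -0.21]
tool-frame E rel: [0.0061 0.0145 0.0623]
press dir in tool: [0.022 0.15  0.988]
```

Call:
carry_out(offset=[[0.012,0.024,0.02],[0.012,0.024,0.05],[0.012,0.024,0.06],[0.012,0.024,0.06]], turn=[[0,0,0],[0,0,0],[0,0,0],[0,0,0]])

```text
clock: 19.5
tcp_pos: [0.586, 0.079, 0.1838]
orientation: [1.744, 2.28, 0.405]
contact_force: [-1.0, -0.9, 0.5]
grip_width: -0.0003
```

```bash
python3 pr.py
```

```text
[-0.0167  0.1126  0.1838] [ 0.361 -0.023 -0.932] [-0.99 -0.94  0.47] [ 0.12  0.29 -0.43  2.07  0.34  0.45 -0.29]
tool-frame E rel: [0.0002 0.0046 0.0317]
press dir in tool: [0.022 0.153 0.988]
```

Call:
carry_out(offset=[[0,0.003,0.008],[0,0.006,0.016],[0,0.006,0.02],[0,0.006,0.02]], turn=[[0,0,0],[0,0,0],[0,0,0],[0,0,0]])

```text
clock: 19.9
tcp_pos: [0.594, 0.0805, 0.1771]
orientation: [1.743, 2.277, 0.408]
contact_force: [-0.6, -0.2, 1.4]
grip_width: 0.0001
```

Call:
carry_out(offset=[[0,0.001,0.004],[0,0.001,0.008],[0,0.001,0.008]], turn=[[0,0,0],[0,0,0],[0,0,0]])

```text
clock: 20.2
tcp_pos: [0.5961, 0.0811, 0.1736]
orientation: [1.743, 2.277, 0.408]
contact_force: [0.2, -0.2, 2.2]
grip_width: -0.0002
```

```bash
python3 pr.py
```

```text
[-0.0064  0.112   0.1736] [ 0.364 -0.024 -0.931] [ 0.23 -0.19  2.21] [ 0.11  0.32 -0.42  2.06  0.37  0.43 -0.31]
tool-frame E rel: [ 0.0004 -0.0013  0.0184]
press dir in tool: [0.023 0.15  0.988]
```

Call:
carry_out(offset=[[0,0.001,0.004],[0,0.001,0.008],[0,0.001,0.008]], turn=[[0,0,0],[0,0,0],[0,0,0]])

```text
clock: 20.5
tcp_pos: [0.5976, 0.0815, 0.1697]
orientation: [1.744, 2.278, 0.407]
contact_force: [-0.8, 0.4, 1.8]
grip_width: -0.0002
```

Call:
carry_out(offset=[[0,0.001,0.004],[0,0.002,0.008],[0,0.002,0.008]], turn=[[0,0,0],[0,0,0],[0,0,0]])

```text
clock: 20.8
tcp_pos: [0.5995, 0.082, 0.166]
orientation: [1.744, 2.278, 0.407]
contact_force: [-0.2, 0.1, 1.8]
grip_width: -0.0002
```

```bash
cat >> pr.py <<'E'
f=imaging.grab_frame("wrist"); print("E px",proj(f,chest(E)))
for n in("elbow","stay_low"):
    for q in look_for(n,"wrist")[:1]: w=world(f,q["xyz"]); print(n,q["score"],tochest(w).round(3),np.round(proj(f,w)))
    for q in outline_of(n,"wrist")[:1]:
        v,u=np.nonzero(q["region"]); print(n,u.min(),u.max(),v.min(),v.max(),"left/right end rows",v[u<u.min()+4].mean(),v[u>u.max()-4].mean())
        b=[(x,int(v[u==x].min()),int(v[u==x].max())) for x in range(u.min(),u.max(),12) if (u==x).any()]; print(b)
E
python3 pr.py
```

```text
[-0.0029  0.1119  0.166 ] [ 0.363 -0.024 -0.932] [-0.21  0.14  1.77] [ 0.09  0.34 -0.41  2.06  0.39  0.42 -0.33]
tool-frame E rel: [ 0.0003 -0.0019  0.01  ]
press dir in tool: [0.023 0.152 0.988]
E px (np.float64(315.0367563174328), np.float64(266.94052287306914))
elbow 0.58 [0.045 0.118 0.177] [419. 259.]
elbow 306 510 229 298 left/right end rows 239.94444444444446 295.92857142857144
[(306, 236, 245), (318, 229, 246), (330, 229, 247), (342, 248, 257), (354, 251, 269), (366, 254, 270), (378, 255, 274), (390, 257, 275), (402, 260, 278), (414, 262, 280), (426, 264, 282), (438, 265, 285), (450, 267, 287), (462, 269, 289), (474, 271, 291), (486, 274, 294), (498, 289, 297)]
stay_low 0.67 [0.021 0.12  0.155] [354. 245.]
stay_low 163 513 228 299 left/right end rows 237.2 296.6666666666667
[(163, 234, 239), (175, 236, 243), (187, 228, 245), (199, 229, 246), (211, 231, 247), (223, 232, 248), (235, 232, 249), (247, 234, 250), (259, 235, 251), (271, 235, 252), (283, 236, 253), (295, 237, 254), (307, 234, 249), (319, 229, 247), (331, 229, 247), (343, 248, 259), (355, 251, 271), (367, 253, 271), (379, 255, 274), (391, 257, 277), (403, 260, 280), (415, 261, 281), (427, 263, 284), (439, 265, 286), (451, 267, 288), (463, 270, 290), (475, 271, 292), (487, 274, 295), (499, 288, 298), (511, 295, 298)]
```

Call:
carry_out(offset=[[0,0.001,0.006],[0,0.002,0.012],[0,0.003,0.018],[0,0.003,0.018]], turn=[[0,0,0],[0,0,0],[0,0,0],[0,0,0]])

```text
clock: 21.45
tcp_pos: [0.6035, 0.0828, 0.1575]
orientation: [1.745, 2.279, 0.405]
contact_force: [-3.8, 0.4, 1.1]
grip_width: -0.0001
```

```bash
python3 pr.py|grep -v ", ("
```

```text
[0.0011 0.1117 0.1575] [ 0.361 -0.024 -0.932] [-3.76  0.38  1.15] [ 0.08  0.36 -0.39  2.06  0.4   0.41 -0.34]
tool-frame E rel: [ 0.0003 -0.0025  0.0006]
press dir in tool: [0.023 0.154 0.988]
E px (np.float64(313.325699210415), np.float64(277.20718479194124))
elbow 0.75 [0.047 0.117 0.172] [421. 265.]
elbow 307 518 228 313 left/right end rows 239.19230769230768 312.3333333333333
stay_low 0.75 [0.024 0.121 0.148] [355. 245.]
stay_low 154 518 228 313 left/right end rows 244.21621621621622 312.5
```

```bash
cat > eb.py <<'E'
from h import *
f=imaging.grab_frame("wrist")
q=outline_of("stay_low","wrist")[0]["region"]; v,u=np.nonzero(q)
prof=[(x,int(v[u==x].min()),int(v[u==x].max())) for x in range(290,360,5) if (u==x).any()]; print(prof)
for a in np.arange(.0,.75,.06):
    e=np.array([-.067+.086*np.cos(a),.112,.1+.086*np.sin(a)]); print(round(a,2),e.round(3),np.round(proj(f,chest(e))),"end",np.round(proj(f,chest(e+[0,.012,0]))))
print("foot",np.round(proj(f,chest([-.067,.112,.1]))), "tcp",tochest(r.get_obs()["tcp_pos"]).round(4))
E
python3 eb.py
```

```text
[(290, 238, 255), (295, 238, 255), (300, 238, 255), (305, 235, 255), (310, 229, 248), (315, 228, 248), (320, 227, 248), (325, 227, 248), (330, 228, 248), (335, 231, 257), (340, 248, 257), (345, 249, 259), (350, 250, 267), (355, 251, 270)]
0.0 [0.019 0.112 0.1  ] [311. 224.] end [311. 207.]
0.06 [0.019 0.112 0.105] [313. 228.] end [313. 210.]
0.12 [0.018 0.112 0.11 ] [316. 231.] end [316. 213.]
0.18 [0.018 0.112 0.115] [317. 234.] end [317. 216.]
0.24 [0.017 0.112 0.12 ] [319. 238.] end [319. 219.]
0.3 [0.015 0.112 0.125] [320. 242.] end [320. 223.]
0.36 [0.013 0.112 0.13 ] [320. 246.] end [320. 227.]
0.42 [0.012 0.112 0.135] [320. 251.] end [320. 231.]
0.48 [0.009 0.112 0.14 ] [319. 256.] end [319. 235.]
0.54 [0.007 0.112 0.144] [318. 261.] end [318. 240.]
0.6 [0.004 0.112 0.149] [316. 266.] end [316. 244.]
0.66 [0.001 0.112 0.153] [313. 271.] end [313. 249.]
0.72 [-0.002  0.112  0.157] [309. 277.] end [309. 254.]
foot [165. 247.] tcp [0.0019 0.1113 0.1586]
```

Call:
carry_out(offset=[[0,0.001,0.006],[0,0.002,0.012],[0,0.002,0.016],[0,0.002,0.016]], turn=[[0,0,0],[0,0,0],[0,0,0],[0,0,0]])

```text
clock: 22.2
tcp_pos: [0.6067, 0.0833, 0.1505]
orientation: [1.745, 2.279, 0.403]
contact_force: [-7.0, -0.4, 0.6]
grip_width: 0.0002
```

```bash
python3 eb.py
```

```text
[(290, 239, 256), (295, 239, 256), (300, 239, 255), (305, 240, 254), (310, 230, 247), (315, 228, 247), (320, 227, 247), (325, 227, 246), (330, 228, 246), (335, 230, 257), (340, 249, 257), (345, 250, 258), (350, 252, 267), (355, 253, 272)]
0.0 [0.019 0.112 0.1  ] [311. 230.] end [311. 212.]
0.06 [0.019 0.112 0.105] [314. 233.] end [314. 215.]
0.12 [0.018 0.112 0.11 ] [316. 237.] end [316. 218.]
0.18 [0.018 0.112 0.115] [318. 241.] end [318. 222.]
0.24 [0.017 0.112 0.12 ] [320. 245.] end [320. 225.]
0.3 [0.015 0.112 0.125] [321. 249.] end [321. 229.]
0.36 [0.013 0.112 0.13 ] [321. 254.] end [321. 233.]
0.42 [0.012 0.112 0.135] [321. 259.] end [321. 238.]
0.48 [0.009 0.112 0.14 ] [320. 264.] end [320. 242.]
0.54 [0.007 0.112 0.144] [319. 269.] end [319. 247.]
0.6 [0.004 0.112 0.149] [316. 275.] end [316. 253.]
0.66 [0.001 0.112 0.153] [313. 281.] end [313. 258.]
0.72 [-0.002  0.112  0.157] [310. 288.] end [309. 264.]
foot [159. 254.] tcp [0.0044 0.1113 0.1506]
```

Pressed on about 30 mm in total. Retracting and checking that the stay stays broken.

Call:
carry_out(offset=[[0,-0.004,-0.03],[0,-0.01,-0.08],[0,-0.03,-0.16],[0,-0.03,-0.24],[0,-0.03,-0.24],[0,-0.03,-0.24]], turn=[[0,0,0],[0,0,0],[0,0,0],[0,0,0],[0,0,0],[0,0,0]])

```text
clock: 22.9
tcp_pos: [0.553, 0.0713, 0.2604]
orientation: [1.741, 2.273, 0.411]
contact_force: [-0.0, -1.0, -1.1]
grip_width: -0.0005
```

```bash
python3 eb.py; python3 - <<'E'
from h import *
f=imaging.grab_frame("wrist")
for n in("elbow","stay_low","lid_handle","lid"):
    for q in look_for(n,"wrist")[:1]: w=world(f,q["xyz"]); print(n,q["score"],tochest(w).round(3))
for c in("side","scene"):
    f=imaging.grab_frame(c); q=outline_of("lid",c)[0]["region"].astype(np.uint8)
    for n in ("lid_handle",):
        for k in look_for(n,c)[:1]: w=world(f,k["xyz"]); print(c,n,k["score"],tochest(w).round(3))
    # fit theta by silhouette IoU
    res=[]
    for t in np.arange(1.0,1.4,.01):
        P=[]
        for X in(0,.2):
            for Z in(0,.022):
                for Y in(-.1525,.1525):
                    P.append(proj(f,chest([.0975-X*np.cos(t)+Z*np.sin(t)*1, Y,.115+X*np.sin(t)+Z*np.cos(t)])))
        m=np.zeros((400,640),np.uint8); cv2.fillConvexPoly(m,cv2.convexHull(np.array(P,np.float32)).round().astype(np.int32),1)
        res.append(((m&q).sum()/(m|q).sum(),t))
    print(c,max(res))
E
```

```text
[(290, 183, 189), (295, 183, 189), (300, 182, 189), (305, 182, 189), (310, 182, 189), (315, 181, 189), (320, 181, 189), (325, 176, 201), (330, 175, 203), (335, 175, 203), (340, 176, 201), (345, 188, 195), (350, 188, 196), (355, 189, 197)]
0.0 [0.019 0.112 0.1  ] [325. 180.] end [325. 168.]
0.06 [0.019 0.112 0.105] [326. 181.] end [327. 169.]
0.12 [0.018 0.112 0.11 ] [328. 183.] end [328. 170.]
0.18 [0.018 0.112 0.115] [329. 184.] end [330. 172.]
0.24 [0.017 0.112 0.12 ] [330. 186.] end [331. 173.]
0.3 [0.015 0.112 0.125] [331. 187.] end [331. 175.]
0.36 [0.013 0.112 0.13 ] [332. 189.] end [332. 176.]
0.42 [0.012 0.112 0.135] [332. 191.] end [332. 178.]
0.48 [0.009 0.112 0.14 ] [332. 193.] end [332. 179.]
0.54 [0.007 0.112 0.144] [331. 194.] end [331. 181.]
0.6 [0.004 0.112 0.149] [330. 196.] end [330. 183.]
0.66 [0.001 0.112 0.153] [329. 198.] end [329. 184.]
0.72 [-0.002  0.112  0.157] [327. 200.] end [327. 186.]
foot [236. 189.] tcp [-0.0516  0.114   0.2578]
elbow 0.8 [0.034 0.119 0.154]
stay_low 0.98 [0.02  0.118 0.132]
lid_handle 0.58 [0.064 0.103 0.262]
lid 0.87 [0.062 0.112 0.256]
side lid_handle 0.67 [ 0.078 -0.003  0.227]
side (np.float64(0.9501014683060761), np.float64(1.2700000000000002))
scene lid_handle 0.86 [0.077 0.009 0.221]
scene (np.float64(0.9427297668038409), np.float64(1.2300000000000002))
```

The stay is broken and stays so (elbow z fell from 0.156 to about 0.131), with the lid at about 1.22 rad. Next I'll compute the move to above the handle.

```bash
cat >> h.py <<'E'
def goto(pts,tilt=0):
    o=r.get_obs(); R=Ro.from_rotvec(o["orientation"]).as_matrix()
    c=Ro.from_euler("z",A).as_matrix(); T=c@np.array([[0,1,0],[1,0,0],[0,0,-1.]])@Ro.from_rotvec([-tilt,0,0]).as_matrix()
    print("turn",(Ro.from_matrix(R.T@T).as_rotvec()/1.5).round(4))
    for p in pts: print(p,(R.T@(chest(p)-o["tcp_pos"])/.5).round(4))
E
python3 -c "
from h import *
goto([[-.05,.114,.40],[-.05,.08,.43],[-.02,.03,.43],[.015,0,.43]])"
```

```text
turn [ 0.2478  0.0161 -0.0004]
[-0.05, 0.114, 0.4] [-0.0072  0.1066 -0.2638]
[-0.05, 0.08, 0.43] [-0.0766  0.1281 -0.3181]
[-0.02, 0.03, 0.43] [-0.1762  0.1836 -0.2939]
[0.015, 0, 0.43] [-0.2359  0.2486 -0.2671]
```

Call:
carry_out(offset=[[-0.0072,0.04,-0.09],[-0.0072,0.075,-0.18],[-0.0072,0.1066,-0.2638],[-0.0766,0.1281,-0.3181],[-0.1762,0.1836,-0.2939],[-0.2359,0.2486,-0.2671],[-0.2359,0.2486,-0.2671],[-0.2359,0.2486,-0.2671]], turn=[[0.08,0.005,0],[0.16,0.01,0],[0.2478,0.0161,0],[0.2478,0.0161,0],[0.2478,0.0161,0],[0.2478,0.0161,0],[0.2478,0.0161,0],[0.2478,0.0161,0]], hand=0.3)

```text
clock: 24.35
tcp_pos: [0.6471, -0.0232, 0.4286]
orientation: [-1.912, -2.491, 0.001]
contact_force: [-0.4, -0.2, -0.7]
grip_width: 0.0602
```

```bash
python3 - <<'E'
from h import *
o=r.get_obs(); print(tochest(o["tcp_pos"]).round(4),o["orientation"].round(3),o["grip_width"])
f=imaging.grab_frame("wrist"); cv2.imwrite("pics/z.png",f["pixels"])
bar=lambda t,Y:chest([.0975-.2323*np.cos(t+.0474),Y,.115+.2323*np.sin(t+.0474)])
g=cv2.cvtColor(f["pixels"],cv2.COLOR_RGB2GRAY)
for t in(1.1,1.15,1.2,1.25,1.28): print(t,[np.round(proj(f,bar(t,Y))) for Y in(-.05,0,.05)])
for d in look_for("lid_handle","wrist")[:2]: w=world(f,d["xyz"]); print(d["score"],tochest(w).round(3),np.round(proj(f,w)))
for row in (120,150,180): print(row,g[row,280:440:3])
E
```

```text
[ 0.0155 -0.002   0.4286] [-1.912e+00 -2.491e+00  1.000e-03] 0.060206515319262036
1.1 [array([303., 262.]), array([301., 204.]), array([300., 139.])]
1.15 [array([315., 264.]), array([315., 206.]), array([315., 140.])]
1.2 [array([329., 267.]), array([330., 208.]), array([330., 140.])]
1.25 [array([343., 269.]), array([345., 209.]), array([346., 141.])]
1.28 [array([352., 270.]), array([354., 210.]), array([356., 141.])]
0.83 [0.056 0.025 0.306] [368. 166.]
120 [ 73  73  74  74  72  74  75  77  73  74  74  74  76  75  75  76  73  73
  67  66  67  66  67  67  66  65  60  42  41  42  40  42  42  40  41  41
  41  42  42 212 210 216 207 209 210 205 206 208 208 214 215 211 210 212]
150 [184 185 184 189 186 187 187 187 188 111  74  74  76  76  70 121 144 149
 130  83  67  67  67  68  67  68  41  42  41  43  41  42  42  42  42  42
  41  42 192 210 210 214 211 218 210 219 217 211 208 215 215 212 211 206]
180 [154 153 153 154 153 154 153 154 153 154 154 154 154 154 143 121 144 145
 128  70  66  67  69  67  67  70  42  40  42  42  43  42  42  42  41  43
  41 138 215 222 222 217 206 214 217 218 223 209 210 222 218 217 215 175]
```

Bar measured at u=330, so θ≈1.20. Descending on it and gripping.

Call:
carry_out(offset=[[0.004,0.0164,0.08],[0.004,0.0164,0.15],[0.004,0.0164,0.189],[0.004,0.0164,0.189],[0.004,0.0164,0.189]], turn=[[0,0,0],[0,0,0],[0,0,0],[0,0,0],[0,0,0]])

```text
clock: 24.95
tcp_pos: [0.653, -0.0162, 0.3369]
orientation: [1.907, 2.496, 0.001]
contact_force: [-0.1, -0.2, 1.0]
grip_width: 0.0595
```

Call:
carry_out(offset=[[0,0,0],[0,0,0],[0,0,0],[0,0,0],[0,0,0],[0,0,0]], turn=[[0,0,0],[0,0,0],[0,0,0],[0,0,0],[0,0,0],[0,0,0]], hand=1, force=25)

```text
clock: 25.55
tcp_pos: [0.6537, -0.0173, 0.3366]
orientation: [1.909, 2.494, 0.001]
contact_force: [-1.7, 0.4, 5.3]
grip_width: 0.0085
```

```bash
python3 - <<'E'
from h import *
o=r.get_obs(); p=tochest(o["tcp_pos"]); print(p.round(4),o["contact_force"].round(2),o["grip_width"])
h=p+[0,0,.003]-np.array([.0975,0,.115]); t=np.arctan2(h[2],-h[0])-.0474; print("theta",t,np.hypot(h[0],h[2]))
for a,b in((t,.9),(.9,.55),(.55,.25),(.25,.0)): print(a,b,arc(a,np.linspace(a,b,9)[1:]))
E
```

```text
[0.0234 0.002  0.3366] [-1.7   0.35  5.31] 0.0085146262509919
theta 1.2048148803424765 0.23654604317099265
1.2048148803424765 0.9 [[0, -0.0167, 0.0059], [0, -0.0332, 0.0124], [0, -0.0494, 0.0195], [0, -0.0653, 0.0272], [0, -0.0809, 0.0355], [0, -0.0962, 0.0445], [0, -0.1111, 0.0539], [0, -0.1257, 0.064]]
0.9 0.55 [[0, -0.0162, 0.0122], [0, -0.0319, 0.0251], [0, -0.047, 0.0387], [0, -0.0615, 0.053], [0, -0.0754, 0.0678], [0, -0.0886, 0.0833], [0, -0.1011, 0.0993], [0, -0.1129, 0.1159]]
0.55 0.25 [[0, -0.0095, 0.0146], [0, -0.0185, 0.0295], [0, -0.0269, 0.0448], [0, -0.0347, 0.0603], [0, -0.042, 0.0762], [0, -0.0486, 0.0923], [0, -0.0546, 0.1086], [0, -0.0601, 0.1252]]
0.25 0.0 [[0, -0.004, 0.0139], [0, -0.0076, 0.028], [0, -0.0108, 0.0422], [0, -0.0135, 0.0564], [0, -0.0158, 0.0708], [0, -0.0176, 0.0852], [0, -0.019, 0.0996], [0, -0.0199, 0.1141]]
```

Call:
carry_out(offset=[[0,-0.0167,0.0059],[0,-0.0332,0.0124],[0,-0.0494,0.0195]], turn=[[0,0,0],[0,0,0],[0,0,0]])

```text
clock: 25.85
tcp_pos: [0.6301, -0.0237, 0.3266]
orientation: [1.908, 2.493, 0.003]
contact_force: [0.8, 0.1, 2.1]
grip_width: 0.0089
```

Moving freely; continuing.

Call:
carry_out(offset=[[0,-0.0159,0.0077],[0,-0.0315,0.016],[0,-0.0468,0.025],[0,-0.0617,0.0344],[0,-0.0763,0.0445],[0,-0.0763,0.0445]], turn=[[0,0,0],[0,0,0],[0,0,0],[0,0,0],[0,0,0],[0,0,0]])

```text
clock: 26.45
tcp_pos: [0.5909, -0.0344, 0.3022]
orientation: [-1.909, -2.492, 0.004]
contact_force: [-0.9, -1.0, -2.0]
grip_width: 0.0089
```

Call:
carry_out(offset=[[0,-0.0162,0.0122],[0,-0.0319,0.0251],[0,-0.047,0.0387],[0,-0.0615,0.053],[0,-0.0754,0.0678],[0,-0.0886,0.0833],[0,-0.1011,0.0993],[0,-0.1129,0.1159]], turn=[[0,0,0],[0,0,0],[0,0,0],[0,0,0],[0,0,0],[0,0,0],[0,0,0],[0,0,0]])

```text
clock: 27.25
tcp_pos: [0.5378, -0.0487, 0.245]
orientation: [1.91, 2.494, 0.0]
contact_force: [0.4, -0.5, 0.5]
grip_width: 0.0087
```

Call:
carry_out(offset=[[0,-0.0095,0.0146],[0,-0.0185,0.0295],[0,-0.0269,0.0448],[0,-0.0347,0.0603],[0,-0.042,0.0762],[0,-0.0486,0.0923],[0,-0.0546,0.1086],[0,-0.0601,0.1252]], turn=[[0,0,0],[0,0,0],[0,0,0],[0,0,0],[0,0,0],[0,0,0],[0,0,0],[0,0,0]])

```text
clock: 28.05
tcp_pos: [0.5094, -0.0565, 0.1825]
orientation: [1.909, 2.494, 0.001]
contact_force: [3.9, -2.1, -0.5]
grip_width: 0.0089
```

```bash
python3 - <<'E'
from h import *
o=r.get_obs(); p=tochest(o["tcp_pos"]); print(p.round(4),o["contact_force"].round(2),o["grip_width"])
h=p+[0,0,.003]-np.array([.0975,0,.115]); t=np.arctan2(h[2],-h[0])-.0474; print("theta",t,np.hypot(h[0],h[2]))
E
```

```text
[-0.1261  0.0019  0.1825] [ 3.87 -2.15 -0.46] 0.008859152342055926
theta 0.2581381651692309 0.23445726736140224
```

Call:
carry_out(offset=[[0,-0.004,0.0139],[0,-0.0076,0.028],[0,-0.0108,0.0422],[0,-0.0135,0.0564],[0,-0.0158,0.0708],[0,-0.0176,0.0852],[0,-0.019,0.0996],[0,-0.019,0.0996]], turn=[[0,0,0],[0,0,0],[0,0,0],[0,0,0],[0,0,0],[0,0,0],[0,0,0],[0,0,0]])

```text
clock: 28.85
tcp_pos: [0.501, -0.0587, 0.1326]
orientation: [1.909, 2.494, 0.003]
contact_force: [6.3, -1.4, -4.9]
grip_width: 0.0088
```

Call:
carry_out(offset=[[0,-0.001,0.006],[0,-0.001,0.012],[0,-0.001,0.016],[0,-0.001,0.016]], turn=[[0,0,0],[0,0,0],[0,0,0],[0,0,0]])

```text
clock: 29.25
tcp_pos: [0.501, -0.0588, 0.128]
orientation: [1.908, 2.492, 0.001]
contact_force: [-3.5, -0.5, 27.0]
grip_width: 0.0088
```

Call:
carry_out(offset=[[0,0,-0.006],[0,0,-0.006]], turn=[[0,0,0],[0,0,0]])

```text
clock: 29.45
tcp_pos: [0.5009, -0.0588, 0.1289]
orientation: [1.908, 2.493, 0.003]
contact_force: [6.1, -1.6, -1.7]
grip_width: 0.0089
```

```bash
cat > shut.py <<'E'
from h import *
o=r.get_obs(); print(tochest(o["tcp_pos"]).round(4),o["contact_force"].round(2),o["grip_width"])
for c,n in(("side","b.png"),("scene","a.png")):
    f=imaging.grab_frame(c); b=cv2.imread("pics/"+n,0).astype(np.float32); g=cv2.cvtColor(f["pixels"],cv2.COLOR_RGB2GRAY).astype(np.float32)
    for k,X in dict(FL=[-.1025,.1525,.137],FR=[-.1025,-.1525,.137],BL=[.0975,.1525,.137]).items():
        u,v=[int(round(q)) for q in proj(f,chest(X))]
        t=b[v-10:v+11,u-10:u+11]; s=cv2.matchTemplate(g[v-20:v+21,u-20:u+21],t,cv2.TM_CCOEFF_NORMED); _,m,_,l=cv2.minMaxLoc(s)
        x,y=l; dy=0
        if 0<y<20: A_,B_,C_=s[y-1,x],s[y,x],s[y+1,x]; dy=.5*(A_-C_)/(A_-2*B_+C_)
        w=np.array(proj(f,chest([.0975-.2*np.cos(.03)-.022*-np.sin(.03),X[1],.115+.2*np.sin(.03)+.022*np.cos(.03)])))-proj(f,chest([-.1025,X[1],.137]))
        print(c,k,round(m,2),"shift",x-10,round(y-10+dy,2)," per .03rad:",w.round(1) if X[0]<0 else "")
E
python3 shut.py
```

```text
[-0.1349  0.0018  0.1289] [ 6.12 -1.62 -1.65] 0.008874875125576422
side FL 1.0 shift 0 -0.13  per .03rad: [ 0.2 -1.7]
side FR 1.0 shift 0 0.04  per .03rad: [-0.4 -1.7]
side BL 1.0 shift 0 -0.04  per .03rad: 
scene FL 1.0 shift 0 -0.06  per .03rad: [ 0.  -1.5]
scene FR 0.49 shift 1 -1.72  per .03rad: [-0.3 -1.4]
scene BL 1.0 shift 0 0.02  per .03rad:
```

The lid corners match the shut picture to 0.1 px (0.03 rad would be 1.7 px), so the lid is shut. The low-scoring scene FR patch is hidden by the gripper. Releasing and withdrawing.

Call:
carry_out(offset=[[0,0.001,0],[0,0.001,0],[0,0.001,0],[0,0.001,0],[0,0.001,0]], turn=[[0,0,0],[0,0,0],[0,0,0],[0,0,0],[0,0,0]], hand=0.69)

```text
clock: 30.05
tcp_pos: [0.4997, -0.0588, 0.1281]
orientation: [-1.909, -2.494, 0.0]
contact_force: [0.6, -0.2, -0.6]
grip_width: 0.0263
```

Call:
carry_out(offset=[[0,0,-0.03],[0,0,-0.08],[0,0,-0.16],[0,0,-0.24],[0,0,-0.3],[0,0,-0.3],[0,0,-0.3]], turn=[[0,0,0],[0,0,0],[0,0,0],[0,0,0],[0,0,0],[0,0,0],[0,0,0]])

```text
clock: 30.75
tcp_pos: [0.5001, -0.0589, 0.2787]
orientation: [1.909, 2.493, 0.001]
contact_force: [-0.3, 0.9, -0.5]
grip_width: 0.0264
```

```bash
python3 shut.py; python3 -c "
from h import *
for c in('side','scene'):
    f=imaging.grab_frame(c); find(f,c,['bowl','jar'])"
```

```text
[-0.1357  0.002   0.2787] [-0.34  0.93 -0.55] 0.026379958315634035
side FL 1.0 shift 0 0.02  per .03rad: [ 0.2 -1.7]
side FR 1.0 shift 0 0.01  per .03rad: [-0.4 -1.7]
side BL 1.0 shift 0 -0.05  per .03rad: 
scene FL 1.0 shift 0 0.0  per .03rad: [ 0.  -1.5]
scene FR 0.49 shift 1 -1.68  per .03rad: [-0.3 -1.4]
scene BL 1.0 shift 0 0.02  per .03rad: 
side bowl 0.57 [0.459 0.313 0.037] [462. 205.]
side bowl 0.46 [ 0.641 -0.029  0.138] [318. 215.]
side jar 0.82 [ 0.702 -0.349  0.086] [175. 238.]
scene bowl 0.77 [0.459 0.31  0.037] [435. 251.]
scene jar 0.72 [ 0.694 -0.34   0.079] [213. 203.]
```

```bash
python3 -c "
from h import *
r.hand_in(); print(r.get_obs()['clock'])"
```

```text
the job is handed in; nothing more can be done
the job is handed in; nothing more can be done
```

I put the grey sample tin away in the chest's middle compartment, shut the lid and handed the job in after about 31 s of robot time. No verdict was reported.

- **Lid up:** I raised it by the handle until the stay locked. It was stiff against being eased back (6 N at 0.3 mm), and I then let go.
- **Tin:** I set it down upright, about 33 mm in front of the compartment's middle and centred side to side. The stay was still locked afterwards. When the fingers opened to release it there was a brief 9 N side force, probably a finger against the front wall, and the tin was not disturbed.
- **Stay and lid down:** I pressed the elbow down about 25–30 mm and it stayed broken. I then lowered the lid by the handle. Pushing it home peaked at 27 N, which I eased off before letting go.

**Last checks:**
- **Lid:** three lid corners lie within 0.05 px of the opening picture in the side view, where 0.03 rad open would show as about 1.7 px.
- **Bowl and jar:** both are within about 3 mm of where they started.
- **Arm:** it is clear, about 15 cm above the handle.

**What disagreed or was not checked:**
- **Corner mismatch:** the front-right corner in the scene view matched poorly (score 0.49). Part of that patch was probably hidden by the gripper or changed because the tin was gone, but I did not confirm this; the side view of the same corner matched perfectly.
- **Inside the chest:** I could not look in after shutting it. Both tins were last seen in place just after I let go of the sample tin.
- **Stay foot:** I did not measure it for slip, only kept the handle forces low.

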